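# Seat the fuller canister in the dished stand

### The arm

A 7-joint arm with a two-finger parallel gripper is mounted at the origin on the work surface. World frame = base frame: x ahead of the robot, y to its left, z up, the work surface at z = 0. Lengths are in m, angles in rad, forces in N, time in s.
With the tool pointing down it reaches from about 0.35 to 0.9 m from the base axis. Payload 8.1 kg.
Tool frame: the origin (TCP) lies at the very end of the fingers, on their centre line; the grasp point (between the pads) lies 19 mm behind it (grip_depth is the distance from the TCP to the grasp point, in m); z points along the fingers, y is the line along which they close (so a half turn about z gives the same grasp; the last joint's range is limited). The gripper opens to 92 mm and grips with 3 to 60 N. Pads are 19 mm wide; open, the fingers measure 130 mm over their backs; the gripper's body (75 mm by 190 mm) begins 47 mm behind the grasp point.
Start: joints at [-1.425, 0.434, 0.025, 1.573, -0.012, 1.134, -0.075], TCP at [0.154, 0.606, 0.227] pointing down, gripper open.
Joint ranges: [-2.62, 2.62], [-0.44, 2.09], [-1.27, 1.32], [0.08, 2.57], [-1.32, 4.46], [0.12, 2], [-2.74, 2.74]. Speed limits (rad/s): [2.22, 2.22, 3.01, 3.01, 3.14, 3.14, 3.14].

### API

Orientations are given as a unit quaternion [x, y, z, w].
In Python, from station import state, snapshot, camera_info, close_job, find_in, cut_out, grip_depth gives the robot as it stands.
- The arm moves only by the tool drive_tool, never from a script. Its argument "steps" is a list of rows, each an object of numbers: "tx", "ty", "tz": the shift along the tool's x, y, z in cm; "rx", "ry", "rz": the turn, a rotation vector about the tool's x, y, z in rad. A call has 1 to 8 rows; each row shifts and turns the commanded pose from where the row before left it, along the tool's axes as they then stand; what a row does not reach is not made up. A row lasts 1/12 s, in which the tool goes at most 41.7 mm and 7.16 degrees, less where a joint would pass 70% of its speed; a pose out of reach is approached as far as the arm can. A call with a gripper value outside its range is refused whole. "claw" is the closure in counts, from 0 (fully open) to 255 (shut), set as the call begins (left out, the last holds). The fingers move at their own pace and stop on an object; "grip_force" is the grip in N (left out, the last holds). Time passes only in rows, so rows that do not move let the fingers close. It gives the time, the measured TCP pose, the force and the opening at its end, in the units of the state.
- state(): the state, without advancing time (a new reading comes with each control period).
- snapshot(name): name is "scene" or "top" or "wrist"; returns (picture, depth): 420x560x3 uint8, blue, green, red; 420x560 float32, m along the optical axis (not along the pixel's ray), 0 where there is no reading.
- camera_info(name): a dict with "K" (3x3 intrinsics, pixels), "k1" (the pictures are not rectified: a ray, as slopes to the right and down, at radius r is drawn at 1 + k1 r^2 times it, then the intrinsics apply), "world_to_cam" (4x4, takes a point from world to camera coordinates); the wrist camera has in their place "mount" (4x4, takes a point from camera to tool coordinates, whose origin is the TCP and whose axes are the flange's). Camera axes: x right, y down, z forward; pixel columns grow to the right and rows downward; lengths in m; the calibration is good to about 2 mm. A picture is of the moment at which its call begins: read the wrist's pose just before it. camera_info takes no time and is no camera call.
- close_job(): hands the job in, once; it reports no verdict.
Trained networks look in the newest picture that a camera, given by its name, has taken for a name from the list of things; names that differ only in an ending like _2 or _b are one class to them, and where a whole thing is asked for, a point or a joint stands for the part that bears it (a point fixed in the world has none). Each returns a list of dicts, best first, with "score" (0 to 1); they miss things now and then, are a little off and sometimes report something else, mostly with a low value. They report only what shows in the picture. A call takes as long as a camera call. They do not tell look-alikes from the thing itself.
- find_in(camera, name): "box" ([left, top, width, height] in pixels, round what is visible of it).
- cut_out(camera, name): "pixels" (420x560 bool, what is visible of it) and "box" ([left, top, width, height] in pixels, round what is visible of it).
The state is a dict: "time_s": time; "joint_pos": joint angles; "joint_vel": joint speeds; "tau": joint torques, N m; "tool_pos": TCP position; "eef_rot": TCP orientation; "force": force on the tool from outside, world axes, zero at the start; "torque": the same for the moment, N m; "opening": opening from 0.0 (shut) to 1.0 (fully open).
Only numpy, scipy, OpenCV 4.12 (cv2) and the standard library are available. Lean on these libraries where they do the work, as an engineer would, in place of code of your own. Each camera call takes 0.05 s, during which the arm holds its last target. There are 200 camera calls.

### The job

Two look-alike closed canisters lean in the slanted rack. First lift the left-hand one (left as the robot faces the table) clear of its well, then the right-hand one, to feel which is heavier. Finish with the heavier one lowered gently, upright, into the dished steel stand until fully home, the lighter one fully home in the rack, both let go, and the other things on the table undisturbed.

Things in the scene. Friction and masses are not known exactly. Their poses are not given: they have to be found in the camera images.
- canister_a: closed round aluminium canister, orange band, black lid, 80 mm tall. Convex domed foot (part of a ball of radius 18.6 mm, 17 mm tall), flange of radius 27 at 17-21 mm, straight body of diameter 46 from 21 to 80 mm, its top 13 mm being the lid (grip the body, high up). Origin: lowest point of the foot; z along its axis to the lid. Starts home in either well. 0.1 to 0.55 kg
- canister_b: looks exactly like canister_a, with the same sizes and axes, and starts home in the other well. One of the two (it cannot be seen which) is at least 1.5 times as heavy as the other, 130 g more or above; their contents do not shift
- well_0: left-hand grey seat fixed to the rack: concave cup, mouth radius 20.5 mm narrowing to 12.5, 18 mm deep, centres a canister's domed foot with 1 mm play. Origin: where a canister's origin lies when home (flange on the rim, which is at z = 17 mm, radius 28). z: cup axis, out of the cup, leaning 0.49 rad (28 deg) from vertical to the rack's front. y: along the rack; the other well is 120 mm away along it
- well_1: right-hand grey seat fixed to the rack: concave cup, mouth radius 20.5 mm narrowing to 12.5, 18 mm deep, centres a canister's domed foot with 1 mm play. Origin: where a canister's origin lies when home (flange on the rim, which is at z = 17 mm, radius 28). z: cup axis, out of the cup, leaning 0.49 rad (28 deg) from vertical to the rack's front. y: along the rack; the other well is 120 mm away along it
- rack: fixed black slanted rack carrying the two wells side by side, about 100 x 235 mm, 67 mm high at its rear edge. Origin: centre of its underside on the table; z up, y along the row of wells (well_0 at y = +60 mm, well_1 at y = -60 mm, both origins 50 mm above the table), -x is its front, towards which the canisters lean
- stand_home (a point): point in the seat of the round steel stand (foot radius 43 mm, fixed) where a canister's origin lies when home: on its axis, 28 mm above the table when empty; z up. Same concave cup as the wells', but level, rim 17 mm above this point. The seat is sprung: it sinks with this point by 14 mm per kg put on it, at most 12 mm, empty at 0
- ink_bottle: bystander: loose orange bottle, radius 21, height 90 mm, near the stand; origin under its centre
- ointment_jar: bystander: loose white jar with a blue cap, radius 30, height 50 mm, near the stand; origin under its centre
- marker: bystander: loose pen lying on the table near the stand, 115 mm long along its x, 14 mm thick; origin on the table under it, 50 mm from the tail end
- tape_roll: bystander: loose paper tape roll lying flat, radius 40, height 24 mm, in front of the rack; origin under its centre
- wash_bottle: bystander: loose white squeeze bottle with a bent spout towards its -x (65 mm out), radius 34, 230 mm tall with spout, at the back; origin under its centre
- spatula: bystander: loose wooden stick lying flat, 110 (x) x 16 x 4 mm; origin under its centre
- pen_machine: bystander: loose tattoo pen machine, red with a bright metal grip, lying flat, 110 mm long along x, 28 mm thick; origin under it near its middle
There are look-alikes about, which are no part of the job. What is shaped like the canister_a but turquoise is not meant. Of the things that look like the part that bears stand_home, take the one that is farthest to the robot's right at the start.

How it is judged:
On the way, in this order (a step that is already met when the one before it is completed fails the run):
1. the canister of the left-hand well (well_0) has been lifted clear of the rack in the gripper (distance between each of canister_a, canister_b and well_0 above 0.014 m and ((distance between canister_a and well_0 below 0.3 m and contact force between canister_a and rack below 0.05 N and contact force between canister_a and the fingers above 0.5 N) or (distance between canister_b and well_0 below 0.3 m and contact force between canister_b and rack below 0.05 N and contact force between canister_b and the fingers above 0.5 N))), for 0.1 s.
2. then the canister of the right-hand well (well_1) has been lifted clear of the rack in the gripper (distance between each of canister_a, canister_b and well_1 above 0.014 m and ((distance between canister_a and well_1 below 0.3 m and contact force between canister_a and rack below 0.05 N and contact force between canister_a and the fingers above 0.5 N) or (distance between canister_b and well_1 below 0.3 m and contact force between canister_b and rack below 0.05 N and contact force between canister_b and the fingers above 0.5 N))), for 0.1 s.
At the end, for the whole second after the job is handed in: One canister: origin within 4 mm sideways, 3 mm in height of stand_home, upright within 0.06 rad, and heavy enough to sink the seat over 4.1 mm (only the heavier is). The other: origin within 6 mm of a well's, axis within 0.1 rad of that well's. Both at rest and let go (((horizontal distance between canister_a and stand_home below 0.004 m and z of canister_a in the frame of stand_home between -0.003 and 0.003 m and angle between canister_a's own z axis and vertical below 0.06 rad and ((distance between canister_b and well_0 below 0.006 m and angle between the z axis of canister_b and the z axis of well_0, either way round below 0.1 rad) or (distance between canister_b and well_1 below 0.006 m and angle between the z axis of canister_b and the z axis of well_1, either way round below 0.1 rad))) or (horizontal distance between canister_b and stand_home below 0.004 m and z of canister_b in the frame of stand_home between -0.003 and 0.003 m and angle between canister_b's own z axis and vertical below 0.06 rad and ((distance between canister_a and well_0 below 0.006 m and angle between the z axis of canister_a and the z axis of well_0, either way round below 0.1 rad) or (distance between canister_a and well_1 below 0.006 m and angle between the z axis of canister_a and the z axis of well_1, either way round below 0.1 rad)))) and distance of stand_home from where it was at the start of the episode above 0.0041 m and linear speed of each of canister_a, canister_b below 0.01 m/s); the robot touches nothing.
It fails at once if a canister is dropped or slammed into the stand (faster than 0.4 m/s within 25 mm of home) ((distance between canister_a and stand_home below 0.025 m and linear speed of canister_a above 0.4 m/s) or (distance between canister_b and stand_home below 0.025 m and linear speed of canister_b above 0.4 m/s)).
It fails at once if another thing on the table is moved by more than 30 mm (distance of any of ink_bottle, ointment_jar, marker, tape_roll, wash_bottle, spatula, pen_machine from where it was at the start of the episode above 0.03 m).
It also fails if it takes over 67 s, if anything falls off the work surface, if the arm or the gripper's body presses on something with over 40 N, if the wrist force passes 120 N, or if a joint passes its speed limit or range.

## Working session

There is one attempt and no reset: what is moved stays moved. The work goes in short steps, Python scripts to look and compute and a tool call to move; the robot and the scene stay as the last step left them, time stands still between calls to the robot, and variables do not carry over. Pictures are saved under pics/ and viewed, on a budget of 10 in all, crops included, one or two more only if the job needs it, and the job is handed in when it is done.

Besides the shell and the picture viewer there is one more tool, called after "Request:" as name([rows], argument=value, ...), one row to a line, values as JSON. drive_tool: Moves the arm, as the interface text tells. Its arguments: {"type":"object","properties":{"steps":{"type":"array","items":{"type":"object","properties":{"tx":{"type":"number"},"ty":{"type":"number"},"tz":{"type":"number"},"rx":{"type":"number"},"ry":{"type":"number"},"rz":{"type":"number"}}}},"claw":{"type":"number"},"grip_force":{"type":"number"}},"required":["steps"]}

```bash
mkdir -p pics; cat > h.py <<'E'
import numpy as np,cv2
from station import *
def pts(cam,depth):
    c=camera_info(cam);K=np.array(c["K"]);h,w=depth.shape
    u,v=np.meshgrid(np.arange(w),np.arange(h))
    a=(u-K[0,2])/K[0,0];b=(v-K[1,2])/K[1,1]
    x,y=a.copy(),b.copy()
    for _ in range(8):
        s=1+c["k1"]*(x*x+y*y);x=a/s;y=b/s
    P=np.stack([x*depth,y*depth,depth,np.ones_like(depth)],-1)
    if cam=="wrist":
        from scipy.spatial.transform import Rotation as R
        s=state();T=np.eye(4);T[:3,:3]=R.from_quat(s["eef_rot"]).as_matrix();T[:3,3]=s["tool_pos"]
        T=T@np.array(c["mount"])
    else: T=np.linalg.inv(np.array(c["world_to_cam"]))
    W=(P@T.T)[...,:3]; W[depth<=0]=np.nan
    return W
E
python3 - <<'E'
from h import *
s=state();print({k:np.round(v,3) for k,v in s.items()},grip_depth)
for c in("scene","top"):
    im,d=snapshot(c);cv2.imwrite(f"pics/{c}0.png",im);np.save(f"{c}0.npy",d);W=pts(c,d);np.save(f"{c}W.npy",W)
    for n in("canister_a","well_0","rack","stand_home","tape_roll","wash_bottle"):
        for r in cut_out(c,n)[:4]:
            m=r["pixels"]; q=W[m];q=q[~np.isnan(q[:,0])]
            print(c,n,round(r["score"],2),np.round(r["box"]),np.round(np.median(q,0),3) if len(q) else None,np.round(np.percentile(q,98,axis=0),3) if len(q) else None)
E
```

```text
{'time_s': np.float64(0.0), 'joint_pos': array([-1.425,  0.435,  0.025,  1.574, -0.012,  1.134, -0.075]), 'joint_vel': array([-0.   , -0.001,  0.001, -0.   ,  0.   ,  0.001, -0.001]), 'tau': array([-0.0000e+00, -6.6786e+01,  9.8500e-01, -3.1446e+01, -6.1000e-02,
        4.3000e-02,  0.0000e+00]), 'tool_pos': array([0.154, 0.605, 0.226]), 'eef_rot': array([ 0.124,  0.992, -0.001, -0.   ]), 'force': array([-0.226,  0.386,  0.015]), 'torque': array([ 0.001, -0.003, -0.022]), 'opening': np.float64(1.0)} 0.0188
scene canister_a 0.82 [193. 178.  24.  30.] [ 0.502 -0.139  0.101] [ 0.522 -0.116  0.13 ]
scene canister_a 0.76 [176. 252.  34.  34.] [ 0.7   -0.179  0.037] [ 0.722 -0.145  0.05 ]
scene canister_a 0.57 [138. 181.  26.  32.] [ 0.505 -0.255  0.099] [ 0.527 -0.235  0.13 ]
scene well_0 0.58 [146. 213.  19.  10.] [ 0.53  -0.256  0.065] [ 0.538 -0.233  0.077]
scene well_0 0.45 [195. 204.  20.   8.] [ 0.526 -0.136  0.065] [ 0.553 -0.11   0.077]
scene stand_home 0.9 [366. 194.  18.  16.] [0.532 0.293 0.039] [0.555 0.316 0.047]
scene stand_home 0.63 [321. 204.  22.  19.] [0.543 0.18  0.04 ]
[... 502 characters left out ...]
2 -0.121  0.07 ] [ 0.529 -0.11   0.08 ]
top well_0 0.52 [382. 226.   6.  10.] [ 0.524 -0.239  0.072] [ 0.529 -0.232  0.076]
top well_0 0.25 [176. 260.  42.  13.] [0.441 0.214 0.012] [0.451 0.254 0.018]
top well_0 0.17 [377. 228.  28.  29.] [ 0.491 -0.251  0.113] [ 0.524 -0.231  0.13 ]
top rack 0.87 [312. 212.  96.  46.] [ 0.523 -0.192  0.051] [ 0.556 -0.08   0.071]
top stand_home 0.8 [196. 211.  19.  26.] [0.548 0.179 0.04 ] [0.57  0.201 0.048]
top stand_home 0.56 [145. 226.  21.  18.] [0.523 0.299 0.039] [0.545 0.32  0.049]
top tape_roll 0.75 [355. 278.  33.  35.] [ 0.364 -0.223  0.023] [ 0.405 -0.185  0.028]
top wash_bottle 0.65 [248. 102.  28.  40.] [0.77  0.034 0.129] [0.81  0.064 0.227]
```

```bash
python3 - <<'E'
import cv2,numpy as np
t=cv2.imread("pics/top0.png");s=cv2.imread("pics/scene0.png")
a=cv2.resize(t[80:340,110:430],(800,650),interpolation=cv2.INTER_CUBIC)[:600]
cv2.imwrite("pics/a.png",a)
cv2.imwrite("pics/b.png",cv2.resize(s[150:350,110:430],(800,500),interpolation=cv2.INTER_CUBIC))
E
```

```text
(no output)
```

View pics/a.png

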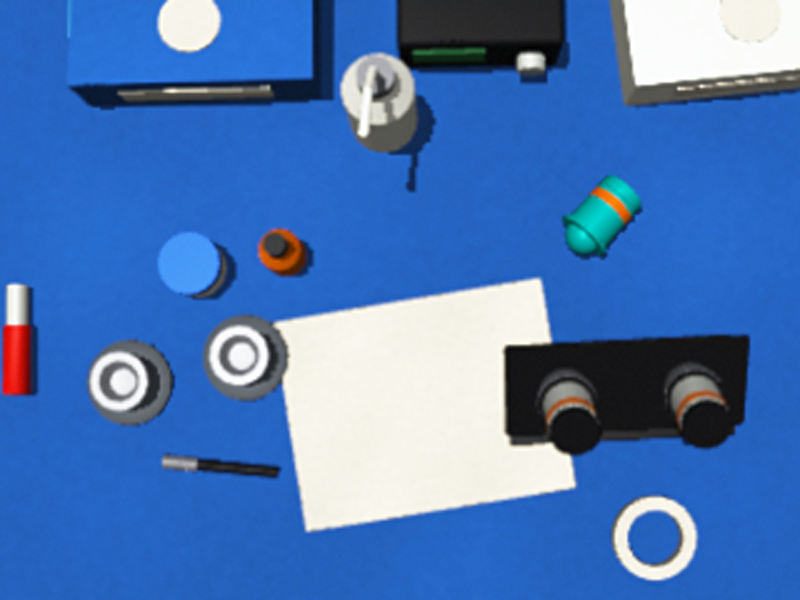

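View pics/b.png

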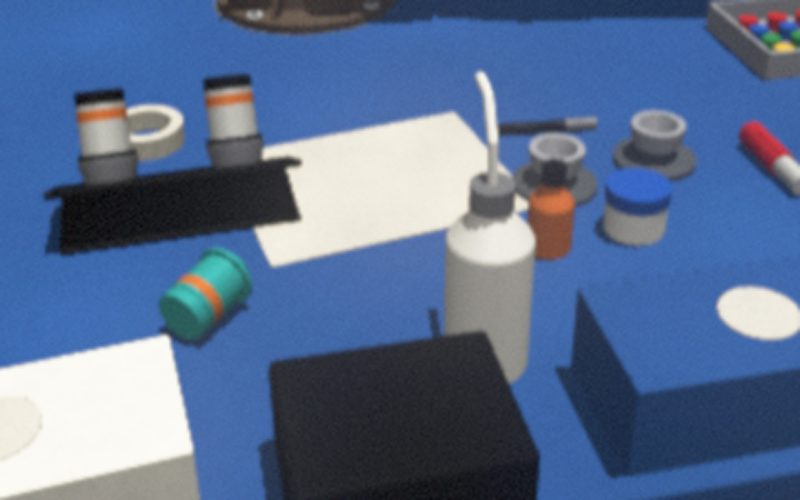

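```bash
cat >> h.py <<'E'
from scipy.spatial.transform import Rotation as R
from scipy.optimize import least_squares
def plan(p,Rt):
    "tool-frame shift (cm) and turn (rad) from the present pose to the wanted one"
    s=state();R0=R.from_quat(s["eef_rot"])
    print("shift cm",np.round(R0.inv().apply(np.array(p)-s["tool_pos"])*100,2),"turn",np.round((R0.inv()*Rt).as_rotvec(),3),"| after turn, shift",np.round(Rt.inv().apply(np.array(p)-s["tool_pos"])*100,2))
def Rtool(yaw,tilt):
    "z down, y at world 90deg+yaw; tilt leans the tool's back to the rack's front (-x of yaw)"
    z=np.array([np.sin(tilt)*np.cos(yaw),np.sin(tilt)*np.sin(yaw),-np.cos(tilt)])
    y=np.array([-np.sin(yaw),np.cos(yaw),0]);return R.from_matrix(np.c_[np.cross(y,z),y,z])
def fitcan(Q,x0):
    "Q points of a canister body; fit base xyz + yaw of well frame (tilt fixed)"
    def f(p):
        a=-Rtool(p[3],.49).as_matrix()[:,2];d=Q-p[:3];h=d@a;r=np.linalg.norm(d-np.outer(h,a),axis=1)
        side=np.abs(r-.023);top=np.abs(h-.080);
        return np.where((r<.021),top,np.hypot(side,np.maximum(h-.080,0)))
    s=least_squares(f,x0,loss="soft_l1",f_scale=.002);return s.x,np.median(f(s.x))
E
python3 - <<'E'
from h import *
print(np.round(camera_info("wrist")["mount"],3).tolist())
W=np.load("topW.npy");snapshot("top");m=cut_out("top","rack")[0]["pixels"];q=W[m&(W[...,2]>.02)&(W[...,2]<.075)]
print("rack rect",cv2.minAreaRect((q[:,:2]*1000).astype(np.float32)))
for n in("scene","top"):
    W=np.load(n+"W.npy")
    for y in(-.137,-.254):
        k=(np.abs(W[...,1]-y)<.035)&(W[...,0]>.42)&(W[...,0]<.56)&(W[...,2]>.085)
        Q=W[k];print(n,len(Q),fitcan(Q,[.53,y,.05,0]))
for n in("scene","top"):
    W=np.load(n+"W.npy");k=(np.hypot(W[...,0]-.545,W[...,1]-.18)<.045)&(W[...,2]>.041)&(W[...,2]<.052)
    print(n,"stand",cv2.minEnclosingCircle((W[k][:,:2]*1000).astype(np.float32)),np.median(W[k],0))
for n in("ink_bottle","ointment_jar","marker","spatula","pen_machine"):
    for r in cut_out("top",n)[:1]:
        q=np.load("topW.npy")[r["pixels"]];print(n,round(r["score"],2),np.round(np.nanmedian(q,0),3))
plan([.47,.18,.26],Rtool(0,0))
E
```

```text
[[0.0, -0.966, -0.26, 0.068], [1.0, -0.0, 0.001, 0.0], [-0.001, -0.26, 0.966, -0.157], [0.0, 0.0, 0.0, 1.0]]Traceback (most recent call last):
  File "<stdin>", line 3, in <module>
IndexError: list index out of range
```

```bash
python3 - <<'E'
from h import *
for n in("scene","top"):
    W=np.load(n+"W.npy")
    for y in(-.137,-.254):
        k=(np.abs(W[...,1]-y)<.035)&(W[...,0]>.42)&(W[...,0]<.56)&(W[...,2]>.085)
        Q=W[k];print(n,len(Q),*fitcan(Q,[.53,y,.05,0]))
for n in("scene","top"):
    W=np.load(n+"W.npy");k=(np.hypot(W[...,0]-.545,W[...,1]-.18)<.045)&(W[...,2]>.041)&(W[...,2]<.052)
    print(n,"stand",cv2.minEnclosingCircle((W[k][:,:2]*1000).astype(np.float32)),np.median(W[k],0))
snapshot("top")
for n in("ink_bottle","ointment_jar","marker","rack"):
    for r in cut_out("top",n)[:1]:
        q=np.load("topW.npy")[r["pixels"]];print(n,round(r["score"],2),np.round(np.nanmedian(q,0),3))
        if n=="rack":print(cv2.minAreaRect((q[(q[:,2]>.02)&(q[:,2]<.075)][:,:2]*1000).astype(np.float32)))
plan([.47,.18,.26],Rtool(0,0))
E
```

```text
scene 409 [ 0.46654173 -0.15952684  0.04179498 -2.471547  ] 0.0051708020938674056
scene 436 [ 0.46330517 -0.26225431  0.04329281 -3.00077331] 0.004325214559414446
top 487 [ 0.50632657 -0.13409261  0.04992232  0.02559244] 0.0007793727420903514
top 454 [ 0.51068563 -0.25581047  0.04932569  0.00390372] 0.0009837108709444386
scene stand ((550.7188110351562, 173.60609436035156), 30.181835174560547) [0.54640542 0.18030951 0.04358685]
top stand ((547.5597534179688, 177.0809326171875), 28.20945167541504) [0.54758843 0.17750862 0.0447389 ]
ink_bottle 0.62 [0.643 0.132 0.059]
ointment_jar 0.66 [0.636 0.223 0.049]
marker 0.73 [0.559 0.406 0.025]
rack 0.84 [ 0.524 -0.192  0.051]
((513.123779296875, -193.96202087402344), (85.46383666992188, 236.27334594726562), 2.004971504211426)
shift cm [-41.12 -33.48  -3.33] turn [ 0.     0.    -0.249] | after turn, shift [-31.61 -42.58  -3.32]
```

Request:
drive_tool([
  {"rz":-0.1245},
  {"rz":-0.1245},
  {"tx":-2.6,"ty":-3.04,"tz":-0.24},
  {"tx":-2.6,"ty":-3.04,"tz":-0.24},
  {"tx":-2.6,"ty":-3.04,"tz":-0.24},
  {"tx":-2.6,"ty":-3.04,"tz":-0.24},
  {"tx":-2.6,"ty":-3.04,"tz":-0.24},
  {"tx":-2.6,"ty":-3.04,"tz":-0.24},
], claw=0, grip_force=35)

```text
validation failed for argument at $.st...
```

Request:
drive_tool([
  {"tx":-2.6,"ty":-3.04,"tz":-0.24},
  {"tx":-2.6,"ty":-3.04,"tz":-0.24},
  {"tx":-2.6,"ty":-3.04,"tz":-0.24},
  {"tx":-2.6,"ty":-3.04,"tz":-0.24},
  {"tx":-2.6,"ty":-3.04,"tz":-0.24},
  {"tx":-2.6,"ty":-3.04,"tz":-0.24},
  {"tx":-2.6,"ty":-3.04,"tz":-0.24},
  {},
])

```text
validation failed for argument at $.st...
```

Request:
drive_tool([
  {"tx":0,"ty":0,"tz":0,"rx":0,"ry":0,"rz":-0.12},
  {"tx":0,"ty":0,"tz":0,"rx":0,"ry":0,"rz":-0.12},
  {"tx":-2.6,"ty":-3.0,"tz":-0.2,"rx":0,"ry":0,"rz":0},
  {"tx":-2.6,"ty":-3.0,"tz":-0.2,"rx":0,"ry":0,"rz":0},
  {"tx":-2.6,"ty":-3.0,"tz":-0.2,"rx":0,"ry":0,"rz":0},
  {"tx":-2.6,"ty":-3.0,"tz":-0.2,"rx":0,"ry":0,"rz":0},
  {"tx":-2.6,"ty":-3.0,"tz":-0.2,"rx":0,"ry":0,"rz":0},
  {"tx":-2.6,"ty":-3.0,"tz":-0.2,"rx":0,"ry":0,"rz":0},
], claw=0, grip_force=35)

```text
time_s: 1.72
tool_pos: [0.3093, 0.4228, 0.239]
eef_rot: [0.004, 1.0, 0.0, 0.0]
force: [1.6, -0.2, 0.2]
opening: 1.002
```

Request:
drive_tool([
  {"tx":-2.6,"ty":-3.0,"tz":-0.2,"rx":0,"ry":0,"rz":0},
  {"tx":-2.6,"ty":-3.0,"tz":-0.2,"rx":0,"ry":0,"rz":0},
  {"tx":-2.6,"ty":-3.0,"tz":-0.2,"rx":0,"ry":0,"rz":0},
  {"tx":-2.6,"ty":-3.0,"tz":-0.2,"rx":0,"ry":0,"rz":0},
  {"tx":-2.6,"ty":-3.0,"tz":-0.2,"rx":0,"ry":0,"rz":0},
  {"tx":-2.6,"ty":-3.0,"tz":-0.2,"rx":0,"ry":0,"rz":0},
  {"tx":-2.6,"ty":-3.0,"tz":-0.2,"rx":0,"ry":0,"rz":0},
  {"tx":0,"ty":-1.0,"tz":0,"rx":0,"ry":0,"rz":0},
])

```text
time_s: 2.38
tool_pos: [0.4932, 0.1966, 0.2534]
eef_rot: [0.008, 1.0, -0.001, 0.002]
force: [0.4, -1.0, 1.9]
opening: 1.001
```

```bash
python3 - <<'E'
from h import *
s=state();print(s["tool_pos"],s["joint_pos"],s["joint_vel"])
W0=None
im,d=snapshot("wrist");W=pts("wrist",d);cv2.imwrite("pics/w1.png",im)
k=(np.hypot(W[...,0]-.5475,W[...,1]-.178)<.034)&(W[...,2]>.041)&(W[...,2]<.05)
print("stand",cv2.minEnclosingCircle((W[k][:,:2]*1000).astype(np.float32)),np.nanmedian(W[k],0),k.sum())
for r in find_in("wrist","stand_home"):print(r["score"],r["box"])
for n in("ink_bottle","ointment_jar"):
    for r in cut_out("wrist",n)[:1]:
        q=W[r["pixels"]];print(n,np.round(np.nanmedian(q,0),3),np.round(np.nanmin(q,0),3))
# target above left canister, tilted, 12 cm back from grasp
y=.035;Rt=Rtool(y,.49);b=np.array([.5065,-.134,.050]);a=-Rt.as_matrix()[:,2]
plan(b+a*.20,Rt)
E
```

```text
[0.49318897 0.196638   0.2534335 ] [-0.64178527  0.255128    0.20041614  1.77799037 -0.05234323  1.11144871
  1.12947243] [ 0.0973681  -0.10206297 -0.0222481   0.16174544 -0.01094477 -0.03119164
  0.09516821]
stand ((548.6310424804688, 177.18423461914062), 28.090063095092773) [0.54889599 0.17745347 0.04326099] 771
0.89 [244.1, 210.2, 45.1, 48.0]
0.57 [339.0, 192.1, 42.6, 46.7]
0.55 [219.8, 305.3, 34.3, 35.2]
ink_bottle [0.643 0.138 0.07 ] [ 0.468  0.103 -0.003]
ointment_jar [0.647 0.225 0.048] [ 0.461  0.197 -0.003]
shift cm [  7.24 -34.15   2.6 ] turn [-0.01  -0.49  -0.043] | after turn, shift [  8.93 -33.8   -1.79]
```

Request:
drive_tool([
  {"tx":1,"ty":-4.0,"tz":0,"rx":0,"ry":-0.061,"rz":-0.005},
  {"tx":1,"ty":-4.0,"tz":0,"rx":0,"ry":-0.061,"rz":-0.005},
  {"tx":1,"ty":-4.0,"tz":0,"rx":0,"ry":-0.061,"rz":-0.005},
  {"tx":1,"ty":-4.0,"tz":0,"rx":0,"ry":-0.061,"rz":-0.005},
  {"tx":1,"ty":-4.0,"tz":0,"rx":0,"ry":-0.061,"rz":-0.005},
  {"tx":1,"ty":-4.0,"tz":0,"rx":0,"ry":-0.061,"rz":-0.005},
  {"tx":1,"ty":-4.0,"tz":0,"rx":0,"ry":-0.061,"rz":-0.005},
  {"tx":1,"ty":-4.0,"tz":0,"rx":0,"ry":-0.061,"rz":-0.005},
])

```text
time_s: 3.25
tool_pos: [0.4133, -0.1177, 0.2372]
eef_rot: [-0.017, 0.97, -0.001, 0.244]
force: [2.3, -1.1, 0.7]
opening: 1.0
```

Request:
drive_tool([
  {"tx":0,"ty":-1.5,"tz":0,"rx":0,"ry":0,"rz":0},
  {"tx":0,"ty":0,"tz":0,"rx":0,"ry":0,"rz":0},
])

```text
time_s: 3.42
tool_pos: [0.413, -0.1342, 0.2369]
eef_rot: [-0.014, 0.97, -0.0, 0.242]
force: [0.4, 0.3, 0.0]
opening: 1.004
```

```bash
cat > look.py <<'E'
from h import *
import sys
s=state();print(np.round(s["tool_pos"],4),np.round(s["joint_pos"],2),np.abs(s["joint_vel"]).max(),R.from_quat(s["eef_rot"]).as_matrix()[:,2])
im,d=snapshot("wrist");W=pts("wrist",d);cv2.imwrite("pics/w_%d.png"%(s["time_s"]*100),im)
for y,x in((-.134,.506),(-.256,.511)):
    k=(np.abs(W[...,1]-y)<.035)&(W[...,0]>.42)&(W[...,0]<.56)&(W[...,2]>.085)&(W[...,2]<.15)
    Q=W[k]
    if len(Q)>100: print(len(Q),*fitcan(Q,[x,y,.05,0.03]))
E
python3 look.py; python3 - <<'E'
from h import *
Rt=Rtool(.035,.49);b=np.array([.5065,-.134,.050]);a=-Rt.as_matrix()[:,2]
plan(b+a*.14,Rt)
E
```

```text
[ 0.413  -0.1342  0.2369] [-0.46 -0.25  0.66  2.39  0.09  0.47  1.75] 0.12951739915415975 [ 0.47022211  0.00665911 -0.88252299]
1851 [ 0.51070472 -0.13403134  0.04946602  0.0544776 ] 0.0004928224330185971
2153 [ 0.51466575 -0.25374214  0.04924388  0.04547812] 0.0004420188924990562
shift cm [ 0.66 -0.41  6.88] turn [-0.009 -0.001 -0.002] | after turn, shift [ 0.67 -0.47  6.87]
```

```bash
python3 - <<'E'
from h import *
Rt=Rtool(.035,.49);b=np.array([.5100,-.134,.0495]);a=-Rt.as_matrix()[:,2]
plan(b+a*.043,Rt)
E
```

```text
shift cm [ 0.37 -0.33 16.79] turn [-0.009 -0.001 -0.002] | after turn, shift [ 0.38 -0.49 16.78]
```

Request:
drive_tool([
  {"tx":0.4,"ty":-0.5,"tz":0,"rx":-0.009,"ry":0,"rz":0},
  {"tx":0,"ty":0,"tz":3.4,"rx":0,"ry":0,"rz":0},
  {"tx":0,"ty":0,"tz":3.4,"rx":0,"ry":0,"rz":0},
  {"tx":0,"ty":0,"tz":3.4,"rx":0,"ry":0,"rz":0},
  {"tx":0,"ty":0,"tz":3.3,"rx":0,"ry":0,"rz":0},
  {"tx":0,"ty":0,"tz":2.3,"rx":0,"ry":0,"rz":0},
  {"tx":0,"ty":0,"tz":1.0,"rx":0,"ry":0,"rz":0},
  {"tx":0,"ty":0,"tz":0,"rx":0,"ry":0,"rz":0},
])

```text
time_s: 4.13
tool_pos: [0.4467, -0.1209, 0.1614]
eef_rot: [-0.023, 0.972, 0.016, 0.233]
force: [0.6, 0.2, -1.0]
opening: 1.001
```

```bash
python3 look.py; python3 - <<'E'
from h import *
Rt=Rtool(.035,.49);b=np.array([.5100,-.134,.0495]);a=-Rt.as_matrix()[:,2]
plan(b+a*.043,Rt)
E
```

```text
[ 0.4467 -0.1209  0.1614] [-0.54  0.06  0.9   2.45 -0.83  0.33  2.72] 0.3606099929310383 [ 0.45251088  0.04278042 -0.89073214]
3437 [ 0.50891598 -0.13646732  0.04949846  0.02862622] 0.0004411419490280115
3421 [ 0.51303158 -0.25636684  0.04943099  0.04594749] 0.00038528812270102394
shift cm [-0.5  -1.67  8.56] turn [ 0.026 -0.02   0.008] | after turn, shift [-0.34 -1.44  8.61]
```

Request:
drive_tool([
  {"tx":0,"ty":0,"tz":-1,"rx":0,"ry":0.12,"rz":0},
  {"tx":0,"ty":0,"tz":-1,"rx":0,"ry":0.12,"rz":0},
  {"tx":0,"ty":0,"tz":0,"rx":0,"ry":0,"rz":0.12},
  {"tx":0,"ty":0,"tz":0,"rx":0,"ry":0,"rz":0.12},
  {"tx":0,"ty":0,"tz":0,"rx":0,"ry":0,"rz":0.12},
  {"tx":0,"ty":0,"tz":0,"rx":0,"ry":0,"rz":0.12},
  {"tx":0,"ty":0,"tz":0,"rx":0,"ry":0,"rz":0.12},
  {"tx":0,"ty":0,"tz":0,"rx":0,"ry":0,"rz":0.12},
])

```text
time_s: 4.85
tool_pos: [0.4445, -0.1156, 0.1732]
eef_rot: [0.321, 0.931, 0.084, 0.152]
force: [-0.1, 1.2, 0.1]
opening: 0.999
```

```bash
cat > p.py <<'E'
from h import *
import sys
# p.py along yawflip tilt  bx by bz
z,t,bx,by,bz=map(float,sys.argv[1:6]);yaw=float(sys.argv[6]) if len(sys.argv)>6 else .035
ct=float(sys.argv[7]) if len(sys.argv)>7 else .49
s=state();print("q",np.round(s["joint_pos"],2),"F",np.round(s["force"],2),"open",round(float(s["opening"]),3),"t",s["time_s"])
g=np.array([bx,by,bz])-Rtool(yaw,ct).as_matrix()[:,2]*z      # grasp point on the canister axis
Rt=Rtool(yaw,t)*R.from_rotvec([0,0,np.pi]); plan(g+Rt.apply([0,0,grip_depth]),Rt)
E
python3 p.py .12 .25 .5095 -.135 .0495
```

```text
q [-0.73  0.07  1.08  2.34 -0.5   0.51  1.66] F [-0.1   1.23  0.09] open 0.999 t 4.85
shift cm [-1.49 -1.81  3.71] turn [ 0.097 -0.101  2.433] | after turn, shift [0.32 2.17 3.8 ]
```

Request:
drive_tool([
  {"tx":0,"ty":0,"tz":0,"rx":0,"ry":0,"rz":0.12},
  {"tx":0,"ty":0,"tz":0,"rx":0,"ry":0,"rz":0.12},
  {"tx":0,"ty":0,"tz":0,"rx":0,"ry":0,"rz":0.12},
  {"tx":0,"ty":0,"tz":0,"rx":0,"ry":0,"rz":0.12},
  {"tx":0,"ty":0,"tz":0,"rx":0,"ry":0,"rz":0.12},
  {"tx":0,"ty":0,"tz":0,"rx":0,"ry":0,"rz":0.12},
  {"tx":0,"ty":0,"tz":0,"rx":0,"ry":0,"rz":0.12},
  {"tx":0,"ty":0,"tz":0,"rx":0,"ry":0,"rz":0.12},
])

```text
time_s: 5.52
tool_pos: [0.4443, -0.1155, 0.173]
eef_rot: [0.715, 0.678, 0.145, 0.096]
force: [-0.7, -0.6, 0.6]
opening: 0.999
```

Request:
drive_tool([
  {"tx":0,"ty":0,"tz":0,"rx":0,"ry":0,"rz":0.12},
  {"tx":0,"ty":0,"tz":0,"rx":0,"ry":0,"rz":0.12},
  {"tx":0,"ty":0,"tz":0,"rx":0,"ry":0,"rz":0.12},
  {"tx":0,"ty":0,"tz":0,"rx":0,"ry":0,"rz":0.12},
  {"tx":0,"ty":0,"tz":0,"rx":0,"ry":0,"rz":0.12},
  {"tx":0,"ty":0,"tz":0,"rx":0,"ry":0,"rz":0.12},
  {"tx":0,"ty":0,"tz":0,"rx":0,"ry":0,"rz":0.12},
  {"tx":0,"ty":0,"tz":0,"rx":0,"ry":0,"rz":0.12},
])

```text
time_s: 6.18
tool_pos: [0.4443, -0.1155, 0.173]
eef_rot: [0.947, 0.271, 0.173, 0.018]
force: [-0.4, -0.0, -0.4]
opening: 1.002
```

```bash
python3 p.py .12 .25 .5095 -.135 .0495
```

```text
q [-0.89  0.11  1.3   2.35 -0.59  0.54 -0.14] F [-0.36 -0.04 -0.36] open 1.002 t 6.1833
shift cm [-1.17  2.04  3.69] turn [-0.022 -0.106  0.516] | after turn, shift [0.35 2.18 3.78]
```

Request:
drive_tool([
  {"tx":0,"ty":0,"tz":0,"rx":-0.004,"ry":-0.02,"rz":0.1},
  {"tx":0,"ty":0,"tz":0,"rx":-0.004,"ry":-0.02,"rz":0.1},
  {"tx":0,"ty":0,"tz":0,"rx":-0.004,"ry":-0.02,"rz":0.1},
  {"tx":0,"ty":0,"tz":0,"rx":-0.004,"ry":-0.02,"rz":0.1},
  {"tx":0,"ty":0,"tz":0,"rx":-0.004,"ry":-0.02,"rz":0.1},
  {"tx":0.3,"ty":2.1,"tz":0,"rx":0,"ry":0,"rz":0},
])

```text
time_s: 6.68
tool_pos: [0.4486, -0.1313, 0.1731]
eef_rot: [0.992, 0.027, 0.126, -0.003]
force: [0.5, 0.6, 0.6]
opening: 1.004
```

```bash
python3 look.py; python3 p.py .064 .25 .5095 -.135 .0495
```

```text
[ 0.4486 -0.1313  0.1731] [-0.81  0.2   1.24  2.27 -0.52  0.64 -0.73] 1.5003813678403348 [ 0.24887889  0.01330852 -0.96844317]
3936 [ 0.50994215 -0.14461053  0.05032581  0.02363044] 0.0003378755478537776
4470 [ 0.51414827 -0.26445227  0.05085298  0.031645  ] 0.0003910901516908996
q [-0.79  0.2   1.24  2.26 -0.52  0.64 -0.71] F [ 2.8  -2.28  3.24] open 0.996 t 6.7333
shift cm [ 1.14 -0.26  9.28] turn [ 0.001 -0.007  0.019] | after turn, shift [ 1.2  -0.27  9.28]
```

Request:
drive_tool([
  {"tx":0.5,"ty":0,"tz":1.0,"rx":0,"ry":-0.007,"rz":0.019},
  {"tx":0,"ty":0,"tz":0,"rx":0,"ry":0,"rz":0},
  {"tx":0,"ty":0,"tz":0,"rx":0,"ry":0,"rz":0},
])

```text
time_s: 6.98
tool_pos: [0.4553, -0.1368, 0.1652]
eef_rot: [0.992, 0.018, 0.124, -0.002]
force: [-0.2, 0.2, -0.8]
opening: 1.0
```

```bash
python3 look.py; python3 p.py .064 .25 .5095 -.135 .0495
```

```text
[ 0.4553 -0.1368  0.1652] [-0.74  0.24  1.19  2.26 -0.58  0.64 -0.68] 0.02841171183750251 [ 0.24560753  0.00923606 -0.96932535]
4215 [ 0.5085962  -0.13507864  0.04865335  0.03723671] 0.00031162550928889865
4526 [ 0.51308056 -0.25514578  0.04844494  0.04033016] 0.00036110691874819724
q [-0.74  0.24  1.19  2.26 -0.58  0.64 -0.68] F [-0.51  0.12  0.46] open 1.0 t 7.0333
shift cm [0.88 0.05 8.23] turn [-0.001  0.001  0.001] | after turn, shift [0.87 0.03 8.23]
```

Request:
drive_tool([
  {"tx":0.85,"ty":0,"tz":1.2,"rx":0,"ry":0,"rz":0},
  {"tx":0,"ty":0,"tz":2.5,"rx":0,"ry":0,"rz":0},
  {"tx":0,"ty":0,"tz":2.5,"rx":0,"ry":0,"rz":0},
  {"tx":0,"ty":0,"tz":1.5,"rx":0,"ry":0,"rz":0},
  {"tx":0,"ty":0,"tz":0.5,"rx":0,"ry":0,"rz":0},
  {"tx":0,"ty":0,"tz":0,"rx":0,"ry":0,"rz":0},
  {"tx":0,"ty":0,"tz":0,"rx":0,"ry":0,"rz":0},
])

```text
time_s: 7.62
tool_pos: [0.4843, -0.1355, 0.0887]
eef_rot: [0.992, 0.018, 0.125, -0.003]
force: [-0.6, -0.6, 0.4]
opening: 0.997
```

```bash
python3 look.py; python3 p.py .064 .25 .509 -.135 .049
```

```text
[ 0.4843 -0.1355  0.0887] [-0.45  0.42  0.87  2.28 -0.92  0.52 -0.4 ] 0.014746292508986186 [ 0.24754097  0.01024216 -0.96882329]
6961 [ 0.50910937 -0.13535961  0.0486658   0.03995845] 0.000257487155299517
2376 [ 0.52046048 -0.25554459  0.03606638  0.01963475] 0.00029311460688826417
q [-0.45  0.42  0.87  2.28 -0.92  0.52 -0.4 ] F [0.13 0.58 0.3 ] open 0.997 t 7.6667
shift cm [-0.15  0.04  0.14] turn [-0.002 -0.001  0.   ] | after turn, shift [-0.15  0.04  0.14]
```

Request:
drive_tool([
  {"tx":-0.15,"ty":0.04,"tz":0.1,"rx":0,"ry":0,"rz":0},
  {"tx":0,"ty":0,"tz":0,"rx":0,"ry":0,"rz":0},
  {"tx":0,"ty":0,"tz":0,"rx":0,"ry":0,"rz":0},
  {"tx":0,"ty":0,"tz":0,"rx":0,"ry":0,"rz":0},
  {"tx":0,"ty":0,"tz":0,"rx":0,"ry":0,"rz":0},
  {"tx":0,"ty":0,"tz":0,"rx":0,"ry":0,"rz":0},
  {"tx":0,"ty":0,"tz":0,"rx":0,"ry":0,"rz":0},
], claw=255, grip_force=40)

```text
time_s: 8.25
tool_pos: [0.4832, -0.1359, 0.0865]
eef_rot: [0.992, 0.017, 0.125, -0.003]
force: [-0.9, -0.7, -0.4]
opening: 0.543
```

```bash
python3 p.py .064 .25 .509 -.135 .049; python3 - <<'E'
from h import *
Rt=Rtool(.035,.25)*R.from_rotvec([0,0,np.pi]);a=-Rtool(.035,.49).as_matrix()[:,2]
print("canister axis in tool",Rt.inv().apply(a))
E
```

```text
q [-0.44  0.42  0.86  2.28 -0.93  0.52 -0.39] F [-0.85 -0.68 -0.35] open 0.543 t 8.25
shift cm [ 0.05 -0.   -0.06] turn [-0.002 -0.    -0.   ] | after turn, shift [ 0.05 -0.   -0.06]
canister axis in tool [-2.37702626e-01 -2.70201524e-17 -9.71337975e-01]
```

Request:
drive_tool([
  {"tx":0,"ty":0,"tz":0,"rx":0,"ry":0,"rz":0},
  {"tx":0,"ty":0,"tz":0,"rx":0,"ry":0,"rz":0},
  {"tx":0,"ty":0,"tz":0,"rx":0,"ry":0,"rz":0},
  {"tx":-0.12,"ty":0,"tz":-0.5,"rx":0,"ry":0,"rz":0},
  {"tx":-0.24,"ty":0,"tz":-1.0,"rx":0,"ry":0,"rz":0},
  {"tx":-0.24,"ty":0,"tz":-1.0,"rx":0,"ry":0,"rz":0},
  {"tx":-0.24,"ty":0,"tz":-1.0,"rx":0,"ry":0,"rz":0},
  {"tx":-0.12,"ty":0,"tz":-0.5,"rx":0,"ry":0,"rz":0},
], grip_force=50)

```text
time_s: 8.92
tool_pos: [0.4631, -0.1367, 0.1234]
eef_rot: [0.992, 0.017, 0.124, -0.003]
force: [-0.1, 0.6, -2.7]
opening: 0.498
```

Request:
drive_tool([
  {"tx":0,"ty":0,"tz":0,"rx":0,"ry":0,"rz":0},
  {"tx":0,"ty":0,"tz":0,"rx":0,"ry":0,"rz":0},
  {"tx":0,"ty":0,"tz":0,"rx":0,"ry":0,"rz":0},
  {"tx":0,"ty":0,"tz":0,"rx":0,"ry":0,"rz":0},
])

```text
time_s: 9.25
tool_pos: [0.464, -0.1365, 0.1225]
eef_rot: [0.992, 0.018, 0.124, -0.003]
force: [-0.5, 0.2, -4.4]
opening: 0.497
```

```bash
cat > feel.py <<'E'
from h import *
F=[]
for i in range(6):
    snapshot("wrist"); s=state();F.append(s["force"])
F=np.array(F);print("F mean",F.mean(0).round(2),"sd",F.std(0).round(2),"open",s["opening"],"tq",s["torque"],"t",s["time_s"])
im,d=snapshot("wrist");W=pts("wrist",d);cv2.imwrite("pics/f_%d.png"%(s["time_s"]*100),im)
for r in cut_out("wrist","canister_a"):
    q=W[r["pixels"]];print(round(r["score"],2),np.round(r["box"]),np.nanmedian(q,0).round(3))
E
python3 feel.py; python3 p.py .064 .25 .509 -.135 .049
```

```text
F mean [ 0.21  0.14 -3.77] sd [0.43 0.75 0.51] open 0.4914757934209578 tq [ 0.00819544  0.70631822 -0.02809678] t 9.55
0.95 [409. 171. 123. 104.] [ 0.493 -0.246  0.114]
0.81 [228. 195. 103. 138.] [ 0.476 -0.136  0.149]
0.75 [293.   0.  78.  49.] [ 0.658 -0.167  0.036]
0.74 [247. 161.  69.  44.] [ 0.515 -0.135  0.068]
q [-0.56  0.33  1.01  2.29 -0.77  0.57 -0.52] F [-0.9   1.   -3.35] open 0.494 t 9.65
shift cm [ 1.01 -0.01  3.93] turn [-0.002 -0.    -0.   ] | after turn, shift [ 1.01 -0.01  3.93]
```

Request:
drive_tool([
  {"tx":0.24,"ty":0,"tz":1.0,"rx":0,"ry":0,"rz":0},
  {"tx":0.24,"ty":0,"tz":1.0,"rx":0,"ry":0,"rz":0},
  {"tx":0.2,"ty":0,"tz":0.8,"rx":0,"ry":0,"rz":0},
  {"tx":0.12,"ty":0,"tz":0.5,"rx":0,"ry":0,"rz":0},
  {"tx":0.12,"ty":0,"tz":0.5,"rx":0,"ry":0,"rz":0},
  {"tx":0.05,"ty":0,"tz":0.2,"rx":0,"ry":0,"rz":0},
  {"tx":0,"ty":0,"tz":0,"rx":0,"ry":0,"rz":0},
  {"tx":0,"ty":0,"tz":0,"rx":0,"ry":0,"rz":0},
])

```text
time_s: 10.32
tool_pos: [0.4833, -0.1361, 0.0867]
eef_rot: [0.992, 0.017, 0.125, -0.003]
force: [-0.2, -0.7, -4.3]
opening: 0.493
```

```bash
python3 p.py .064 .25 .509 -.135 .049;python3 look.py
```

```text
q [-0.44  0.42  0.86  2.28 -0.93  0.52 -0.39] F [-0.16 -0.75 -4.32] open 0.493 t 10.3167
shift cm [ 0.04 -0.02 -0.05] turn [-0.002 -0.    -0.001] | after turn, shift [ 0.04 -0.02 -0.05]
[ 0.4833 -0.1361  0.0867] [-0.44  0.42  0.86  2.28 -0.93  0.52 -0.39] 0.004424461984363216 [ 0.24758266  0.01030592 -0.96881196]
9800 [ 0.5087975  -0.13500542  0.04952439  0.03433897] 0.0007518323228851397
4331 [ 0.51359414 -0.2540961   0.04825314  0.08956938] 0.0003585472142278029
```

Request:
drive_tool([
  {"tx":0.02,"ty":0,"tz":0.1,"rx":0,"ry":0,"rz":0},
  {"tx":0,"ty":0,"tz":0,"rx":0,"ry":0,"rz":0},
  {"tx":0,"ty":0,"tz":0,"rx":0,"ry":0,"rz":0},
])

```text
time_s: 10.62
tool_pos: [0.4835, -0.136, 0.0865]
eef_rot: [0.992, 0.017, 0.125, -0.004]
force: [-12.6, 2.9, 21.3]
opening: 0.493
```

Request:
drive_tool([
  {"tx":0,"ty":0,"tz":0,"rx":0,"ry":0,"rz":0},
  {"tx":0,"ty":0,"tz":0,"rx":0,"ry":0,"rz":0},
  {"tx":0,"ty":0,"tz":0,"rx":0,"ry":0,"rz":0},
  {"tx":0,"ty":0,"tz":0,"rx":0,"ry":0,"rz":0},
  {"tx":0,"ty":0,"tz":-1.5,"rx":0,"ry":0,"rz":0},
  {"tx":0,"ty":0,"tz":-2.5,"rx":0,"ry":0,"rz":0},
  {"tx":0,"ty":0,"tz":-2.5,"rx":0,"ry":0,"rz":0},
  {"tx":0,"ty":0,"tz":-1.5,"rx":0,"ry":0,"rz":0},
], claw=0)

```text
time_s: 11.28
tool_pos: [0.4637, -0.1376, 0.1646]
eef_rot: [0.992, 0.017, 0.125, -0.003]
force: [0.2, 0.2, 0.3]
opening: 0.988
```

Request:
drive_tool([
  {"tx":0,"ty":2.0,"tz":0,"rx":0,"ry":0,"rz":0},
  {"tx":0,"ty":4.0,"tz":0,"rx":0,"ry":0,"rz":0},
  {"tx":0,"ty":4.0,"tz":0,"rx":0,"ry":0,"rz":0},
  {"tx":0,"ty":2.0,"tz":0,"rx":0,"ry":0,"rz":0},
  {"tx":0,"ty":0,"tz":0,"rx":0,"ry":0,"rz":0},
  {"tx":0,"ty":0,"tz":0,"rx":0,"ry":0,"rz":0},
])

```text
time_s: 11.78
tool_pos: [0.4678, -0.2509, 0.163]
eef_rot: [0.992, 0.016, 0.124, -0.002]
force: [0.8, 0.9, -0.0]
opening: 0.998
```

```bash
python3 look.py; python3 p.py .064 .25 .513 -.2548 .049
```

```text
[ 0.4678 -0.2509  0.163 ] [-0.31  0.36  1.02  2.12 -0.71  0.75 -0.37] 0.04813519130654522 [ 0.24692371  0.00868547 -0.968996  ]
4298 [ 0.50875323 -0.13408168  0.04829096  0.02152048] 0.0003402411241757372
4331 [ 0.51283946 -0.25360213  0.04829012  0.04041865] 0.0003123476655756685
q [-0.31  0.36  1.02  2.12 -0.71  0.75 -0.37] F [ 0.31  0.02 -0.32] open 1.0 t 11.8333
shift cm [0.02 0.71 7.8 ] turn [-0.001  0.001 -0.001] | after turn, shift [0.02 0.7  7.8 ]
```

Request:
drive_tool([
  {"tx":0,"ty":0.62,"tz":1.2,"rx":0,"ry":0,"rz":0},
  {"tx":0,"ty":0,"tz":2.5,"rx":0,"ry":0,"rz":0},
  {"tx":0,"ty":0,"tz":2.2,"rx":0,"ry":0,"rz":0},
  {"tx":0,"ty":0,"tz":1.4,"rx":0,"ry":0,"rz":0},
  {"tx":0,"ty":0,"tz":0.5,"rx":0,"ry":0,"rz":0},
  {"tx":0,"ty":0,"tz":0,"rx":0,"ry":0,"rz":0},
])

```text
time_s: 12.33
tool_pos: [0.4874, -0.253, 0.0864]
eef_rot: [0.992, 0.018, 0.124, -0.004]
force: [0.8, -0.3, 0.3]
opening: 0.999
```

```bash
python3 look.py; python3 p.py .064 .25 .513 -.2545 .049
```

```text
[ 0.4874 -0.253   0.0864] [-0.14  0.5   0.83  2.15 -0.94  0.64 -0.17] 0.04125750786538699 [ 0.24505866  0.01169015 -0.96943777]
2742 [ 0.49230737 -0.13650355  0.08183329  0.06706333] 0.000313935985192082
7231 [ 0.51319238 -0.25614942  0.04932396  0.03444575] 0.0002600570620861775
q [-0.14  0.5   0.83  2.15 -0.94  0.64 -0.18] F [-0.46 -0.73 -0.46] open 1.003 t 12.3833
shift cm [-0.01  0.16  0.01] turn [-0.002  0.001  0.001] | after turn, shift [-0.01  0.16  0.01]
```

Close on it (y off by about 2 mm, correct with ty +0.25), then lift.

Request:
drive_tool([
  {"tx":0,"ty":0.23,"tz":0,"rx":-0.002,"ry":0,"rz":0},
  {"tx":0,"ty":0,"tz":0,"rx":0,"ry":0,"rz":0},
  {"tx":0,"ty":0,"tz":0,"rx":0,"ry":0,"rz":0},
  {"tx":0,"ty":0,"tz":0,"rx":0,"ry":0,"rz":0},
  {"tx":0,"ty":0,"tz":0,"rx":0,"ry":0,"rz":0},
  {"tx":0,"ty":0,"tz":0,"rx":0,"ry":0,"rz":0},
  {"tx":0,"ty":0,"tz":0,"rx":0,"ry":0,"rz":0},
  {"tx":0,"ty":0,"tz":0,"rx":0,"ry":0,"rz":0},
], claw=255, grip_force=50)

```text
time_s: 13.05
tool_pos: [0.4878, -0.257, 0.0875]
eef_rot: [0.992, 0.017, 0.125, -0.002]
force: [-1.1, 0.2, 1.3]
opening: 0.492
```

Request:
drive_tool([
  {"tx":0,"ty":0,"tz":0,"rx":0,"ry":0,"rz":0},
  {"tx":0,"ty":0,"tz":0,"rx":0,"ry":0,"rz":0},
  {"tx":-0.12,"ty":0,"tz":-0.5,"rx":0,"ry":0,"rz":0},
  {"tx":-0.24,"ty":0,"tz":-1.0,"rx":0,"ry":0,"rz":0},
  {"tx":-0.24,"ty":0,"tz":-1.0,"rx":0,"ry":0,"rz":0},
  {"tx":-0.24,"ty":0,"tz":-1.0,"rx":0,"ry":0,"rz":0},
  {"tx":-0.12,"ty":0,"tz":-0.5,"rx":0,"ry":0,"rz":0},
  {"tx":0,"ty":0,"tz":0,"rx":0,"ry":0,"rz":0},
])

```text
time_s: 13.72
tool_pos: [0.4684, -0.258, 0.1247]
eef_rot: [0.992, 0.017, 0.125, -0.002]
force: [0.1, -0.9, -1.9]
opening: 0.494
```

Request:
drive_tool([
  {"tx":0,"ty":0,"tz":0,"rx":0,"ry":0,"rz":0},
  {"tx":0,"ty":0,"tz":0,"rx":0,"ry":0,"rz":0},
  {"tx":0,"ty":0,"tz":0,"rx":0,"ry":0,"rz":0},
])

```text
time_s: 13.97
tool_pos: [0.4686, -0.2574, 0.1234]
eef_rot: [0.992, 0.017, 0.124, -0.002]
force: [-0.2, -0.3, -2.0]
opening: 0.496
```

```bash
python3 feel.py; python3 p.py .064 .25 .513 -.2545 .049
```

```text
F mean [ 0.08  0.13 -1.81] sd [0.43 0.5  0.57] open 0.4966016597271739 tq [-0.07036783  0.59005999 -0.03679179] t 14.2667
0.86 [ 29. 170. 127. 106.] [ 0.489 -0.145  0.114]
0.64 [234. 196.  96. 136.] [ 0.48  -0.257  0.149]
0.61 [154.   0.  87.  52.] [ 0.66  -0.175  0.036]
0.33 [243. 162.  76.  46.] [ 0.519 -0.255  0.068]
q [-0.2   0.42  0.92  2.15 -0.83  0.69 -0.25] F [-0.62 -0.86 -1.97] open 0.492 t 14.3667
shift cm [ 0.94 -0.17  4.01] turn [ 0.001  0.    -0.   ] | after turn, shift [ 0.94 -0.17  4.01]
```

Request:
drive_tool([
  {"tx":0.24,"ty":0,"tz":1.0,"rx":0,"ry":0,"rz":0},
  {"tx":0.24,"ty":0,"tz":1.0,"rx":0,"ry":0,"rz":0},
  {"tx":0.2,"ty":0,"tz":0.8,"rx":0,"ry":0,"rz":0},
  {"tx":0.12,"ty":0,"tz":0.5,"rx":0,"ry":0,"rz":0},
  {"tx":0.12,"ty":0,"tz":0.5,"rx":0,"ry":0,"rz":0},
  {"tx":0.03,"ty":0,"tz":0.15,"rx":0,"ry":0,"rz":0},
  {"tx":0,"ty":0,"tz":0,"rx":0,"ry":0,"rz":0},
  {"tx":0,"ty":0,"tz":0,"rx":0,"ry":0,"rz":0},
])

```text
time_s: 15.03
tool_pos: [0.4875, -0.2573, 0.0881]
eef_rot: [0.992, 0.017, 0.125, -0.002]
force: [0.5, 0.4, -1.9]
opening: 0.492
```

Request:
drive_tool([
  {"tx":0.01,"ty":0,"tz":0.05,"rx":0,"ry":0,"rz":0},
  {"tx":0,"ty":0,"tz":0,"rx":0,"ry":0,"rz":0},
])

```text
time_s: 15.2
tool_pos: [0.4879, -0.2572, 0.0877]
eef_rot: [0.992, 0.017, 0.125, -0.002]
force: [0.5, 0.3, -1.6]
opening: 0.494
```

Request:
drive_tool([
  {"tx":0.02,"ty":0,"tz":0.1,"rx":0,"ry":0,"rz":0},
  {"tx":0,"ty":0,"tz":0,"rx":0,"ry":0,"rz":0},
])

```text
time_s: 15.37
tool_pos: [0.4879, -0.2571, 0.0875]
eef_rot: [0.992, 0.017, 0.125, -0.002]
force: [-8.8, 3.7, 15.0]
opening: 0.493
```

Home (contact felt). Release, retreat, and go back to the left one.

Request:
drive_tool([
  {"tx":0,"ty":0,"tz":0,"rx":0,"ry":0,"rz":0},
  {"tx":0,"ty":0,"tz":0,"rx":0,"ry":0,"rz":0},
  {"tx":0,"ty":0,"tz":0,"rx":0,"ry":0,"rz":0},
  {"tx":0,"ty":0,"tz":0,"rx":0,"ry":0,"rz":0},
  {"tx":0,"ty":0,"tz":-1.5,"rx":0,"ry":0,"rz":0},
  {"tx":0,"ty":0,"tz":-2.5,"rx":0,"ry":0,"rz":0},
  {"tx":0,"ty":0,"tz":-2.5,"rx":0,"ry":0,"rz":0},
  {"tx":0,"ty":0,"tz":-1.5,"rx":0,"ry":0,"rz":0},
], claw=0)

```text
time_s: 16.03
tool_pos: [0.4681, -0.2586, 0.1658]
eef_rot: [0.992, 0.017, 0.125, -0.001]
force: [0.5, -0.5, 0.7]
opening: 0.988
```

Request:
drive_tool([
  {"tx":0,"ty":-2.0,"tz":0,"rx":0,"ry":0,"rz":0},
  {"tx":0,"ty":-4.0,"tz":0,"rx":0,"ry":0,"rz":0},
  {"tx":0,"ty":-4.0,"tz":0,"rx":0,"ry":0,"rz":0},
  {"tx":0,"ty":-2.0,"tz":0,"rx":0,"ry":0,"rz":0},
  {"tx":0,"ty":0,"tz":0,"rx":0,"ry":0,"rz":0},
  {"tx":0,"ty":0,"tz":0,"rx":0,"ry":0,"rz":0},
])

```text
time_s: 16.53
tool_pos: [0.465, -0.142, 0.1641]
eef_rot: [0.992, 0.019, 0.125, -0.002]
force: [1.0, -0.4, -0.3]
opening: 0.997
```

```bash
python3 look.py; python3 p.py .064 .25 .509 -.135 .049
```

```text
[ 0.465  -0.142   0.1641] [-0.69  0.26  1.14  2.24 -0.6   0.65 -0.66] 0.05924405719217502 [ 0.24714594  0.00916973 -0.96893488]
4304 [ 0.50886163 -0.13684989  0.04879946  0.02568257] 0.0003128042833266849
4127 [ 0.51283136 -0.2580052   0.04852465  0.03765411] 0.000348357029317542
q [-0.69  0.26  1.14  2.24 -0.6   0.65 -0.66] F [-0.23 -0.2   0.09] open 0.998 t 16.5833
shift cm [-0.1  -0.7   7.93] turn [ 0.001 -0.     0.001] | after turn, shift [-0.09 -0.69  7.93]
```

Request:
drive_tool([
  {"tx":-0.08,"ty":-0.6,"tz":1.3,"rx":0,"ry":0,"rz":0},
  {"tx":0,"ty":0,"tz":2.5,"rx":0,"ry":0,"rz":0},
  {"tx":0,"ty":0,"tz":2.2,"rx":0,"ry":0,"rz":0},
  {"tx":0,"ty":0,"tz":1.4,"rx":0,"ry":0,"rz":0},
  {"tx":0,"ty":0,"tz":0.5,"rx":0,"ry":0,"rz":0},
  {"tx":0,"ty":0,"tz":0,"rx":0,"ry":0,"rz":0},
  {"tx":0,"ty":0,"tz":0,"rx":0,"ry":0,"rz":0},
])

```text
time_s: 17.17
tool_pos: [0.4832, -0.1386, 0.0877]
eef_rot: [0.992, 0.016, 0.125, -0.001]
force: [-0.5, -0.0, 0.6]
opening: 0.998
```

```bash
python3 look.py; python3 p.py .064 .25 .509 -.1355 .049
```

```text
[ 0.4832 -0.1386  0.0877] [-0.43  0.42  0.85  2.28 -0.91  0.51 -0.41] 0.02635981234440651 [ 0.24718944  0.00663293 -0.96894447]
7166 [ 0.5091937  -0.13471431  0.04879957  0.03949488] 0.0002684371505095786
2644 [ 0.51933502 -0.25635363  0.0380022   0.01161954] 0.0003153671562153293
q [-0.43  0.41  0.85  2.28 -0.91  0.51 -0.41] F [0.43 0.68 0.9 ] open 1.001 t 17.2167
shift cm [-0.   -0.19  0.08] turn [ 0.002 -0.001 -0.002] | after turn, shift [-0.   -0.19  0.08]
```

Request:
drive_tool([
  {"tx":0,"ty":-0.22,"tz":0.08,"rx":0.002,"ry":0,"rz":0},
  {"tx":0,"ty":0,"tz":0,"rx":0,"ry":0,"rz":0},
  {"tx":0,"ty":0,"tz":0,"rx":0,"ry":0,"rz":0},
  {"tx":0,"ty":0,"tz":0,"rx":0,"ry":0,"rz":0},
  {"tx":0,"ty":0,"tz":0,"rx":0,"ry":0,"rz":0},
  {"tx":0,"ty":0,"tz":0,"rx":0,"ry":0,"rz":0},
  {"tx":0,"ty":0,"tz":0,"rx":0,"ry":0,"rz":0},
  {"tx":0,"ty":0,"tz":0,"rx":0,"ry":0,"rz":0},
], claw=255, grip_force=50)

```text
time_s: 17.88
tool_pos: [0.4834, -0.1352, 0.0866]
eef_rot: [0.992, 0.017, 0.125, -0.002]
force: [1.1, -0.2, -0.1]
opening: 0.496
```

Request:
drive_tool([
  {"tx":0,"ty":0,"tz":0,"rx":0,"ry":0,"rz":0},
  {"tx":0,"ty":0,"tz":0,"rx":0,"ry":0,"rz":0},
  {"tx":0,"ty":0,"tz":0,"rx":0,"ry":0,"rz":0},
])

```text
time_s: 18.13
tool_pos: [0.4834, -0.1352, 0.0866]
eef_rot: [0.992, 0.017, 0.125, -0.003]
force: [-0.2, -1.2, 1.2]
opening: 0.494
```

```bash
python3 look.py; python3 p.py .064 .25 .509 -.1355 .049; python3 -c "
from h import *
s=state();print(repr(s['tool_pos']),repr(s['eef_rot']))"
```

```text
[ 0.4834 -0.1352  0.0866] [-0.43  0.42  0.85  2.28 -0.92  0.51 -0.4 ] 0.002252419360086541 [ 0.24716306  0.00930879 -0.96892919]
9772 [ 0.50856683 -0.13429952  0.04934656  0.03334576] 0.0007703726510873074
4242 [ 0.51334109 -0.25540024  0.04828341  0.07702661] 0.00035017960740852706
q [-0.43  0.42  0.85  2.28 -0.92  0.51 -0.4 ] F [-0.49 -2.45  1.05] open 0.493 t 18.1833
shift cm [ 0.02  0.12 -0.06] turn [-0.001  0.    -0.001] | after turn, shift [ 0.02  0.12 -0.06]
array([ 0.48340915, -0.13519974,  0.08663119]) array([ 0.99205247,  0.01715147,  0.12462435, -0.00254939])
```

Request:
drive_tool([
  {"tx":-0.12,"ty":0,"tz":-0.5,"rx":0,"ry":0,"rz":0},
  {"tx":-0.24,"ty":0,"tz":-1.0,"rx":0,"ry":0,"rz":0},
  {"tx":-0.24,"ty":0,"tz":-1.0,"rx":0,"ry":0,"rz":0},
  {"tx":-0.24,"ty":0,"tz":-1.5,"rx":0,"ry":0,"rz":0},
  {"tx":0,"ty":0,"tz":-2.0,"rx":0,"ry":0,"rz":0},
  {"tx":0,"ty":-1.0,"tz":-2.0,"rx":0,"ry":0,"rz":0},
  {"tx":0,"ty":-2.0,"tz":-2.0,"rx":0,"ry":0,"rz":0},
  {"tx":0,"ty":-2.0,"tz":-1.0,"rx":0,"ry":0,"rz":0},
])

```text
time_s: 18.85
tool_pos: [0.4477, -0.0955, 0.1845]
eef_rot: [0.992, 0.017, 0.124, -0.002]
force: [-0.4, 1.0, -2.3]
opening: 0.492
```

Request:
drive_tool([
  {"tx":0,"ty":-2.0,"tz":0,"rx":0,"ry":-0.06,"rz":0},
  {"tx":0,"ty":-2.0,"tz":0,"rx":0,"ry":-0.06,"rz":0},
  {"tx":0,"ty":-2.0,"tz":0,"rx":0,"ry":-0.06,"rz":0},
  {"tx":0,"ty":-2.0,"tz":0,"rx":0,"ry":-0.06,"rz":0},
  {"tx":0,"ty":-2.0,"tz":0,"rx":0,"ry":-0.06,"rz":0},
  {"tx":0,"ty":-2.0,"tz":0,"rx":0,"ry":-0.06,"rz":0},
  {"tx":0,"ty":-2.0,"tz":0,"rx":0,"ry":-0.06,"rz":0},
  {"tx":0,"ty":-2.0,"tz":0,"rx":0,"ry":-0.06,"rz":0},
])

```text
time_s: 19.52
tool_pos: [0.4421, 0.0662, 0.1842]
eef_rot: [0.993, 0.018, -0.117, 0.002]
force: [0.9, -0.6, -3.0]
opening: 0.496
```

```bash
cat > q.py <<'E'
from h import *
import sys
# canister pose now (rigid in the tool since the grasp), and plan to bring it to origin x y z upright
r=R.from_quat([0.99205247,0.01715147,0.12462435,-0.00254939]);p=np.array([.48340915,-.13519974,.08663119])
b=np.array([.509,-.1352,.0492])
off=r.inv().apply(b-p);ax=r.inv().apply(-Rtool(.036,.49).as_matrix()[:,2])
if len(sys.argv)>4: off=off+np.array(eval(sys.argv[4]));
if len(sys.argv)>5: ax=R.from_rotvec([0,float(sys.argv[5]),0]).apply(ax)
s=state();R0=R.from_quat(s["eef_rot"]);P=s["tool_pos"]
print("q",np.round(s["joint_pos"],2),"F",s["force"].round(2),"t",s["time_s"])
print("can now",(P+R0.apply(off)).round(4),"axis",R0.apply(ax).round(4))
t=np.array(list(map(float,sys.argv[1:4])))
Rn=R.align_vectors([[0,0,1],R0.apply([0,1,0])*[1,1,0]],[ax,[0,1,0]],weights=[1e4,1])[0]
plan(t-Rn.apply(off),Rn)
E
python3 q.py .5486 .1772 .10
```

```text
q [-0.98  0.52  1.09  1.92 -0.44  1.25 -1.23] F [ 0.88 -0.62 -3.04] t 19.5167
can now [0.4473 0.0655 0.1392] axis [-5.8e-03 -2.0e-04  1.0e+00]
shift cm [ 11.17 -10.79   1.36] turn [-0.    -0.006  0.   ] | after turn, shift [ 11.18 -10.79   1.3 ]
```

Request:
drive_tool([
  {"tx":1.0,"ty":-1.0,"tz":0,"rx":0,"ry":-0.006,"rz":0},
  {"tx":2.1,"ty":-2.0,"tz":0.2,"rx":0,"ry":0,"rz":0},
  {"tx":2.6,"ty":-2.5,"tz":0.2,"rx":0,"ry":0,"rz":0},
  {"tx":2.6,"ty":-2.5,"tz":0.2,"rx":0,"ry":0,"rz":0},
  {"tx":2.0,"ty":-2.0,"tz":0.2,"rx":0,"ry":0,"rz":0},
  {"tx":0.9,"ty":-0.8,"tz":0.2,"rx":0,"ry":0,"rz":0},
  {"tx":0,"ty":0,"tz":0,"rx":0,"ry":0,"rz":0},
  {"tx":0,"ty":0,"tz":0,"rx":0,"ry":0,"rz":0},
])

```text
time_s: 20.18
tool_pos: [0.5448, 0.1764, 0.1479]
eef_rot: [0.993, 0.018, -0.119, 0.003]
force: [0.3, -0.7, -3.4]
opening: 0.491
```

```bash
cat > st.py <<'E'
from h import *
s=state();im,d=snapshot("wrist");W=pts("wrist",d);cv2.imwrite("pics/s_%d.png"%(s["time_s"]*100),im)
def circ(Q,r0):
    f=lambda p:np.hypot(Q[:,0]-p[0],Q[:,1]-p[1])-r0
    r=least_squares(f,[.548,.177],loss="soft_l1",f_scale=.001);return r.x,len(Q)
k=(np.hypot(W[...,0]-.548,W[...,1]-.177)<.034)&(W[...,2]>.036)&(W[...,2]<.05)
Q=W[k];print("rim z",np.median(Q[:,2]),cv2.minEnclosingCircle((Q[:,:2]*1000).astype(np.float32)),"min",Q.min(0),"max",Q.max(0))
k=(np.hypot(W[...,0]-.548,W[...,1]-.177)<.06)&(W[...,2]>.08)&(W[...,2]<.29);Q=W[k]
k2=(Q[:,2]>.14)  # canister body above flange, fingers excluded by y
im2,d2=snapshot("scene");W2=pts("scene",d2);cv2.imwrite("pics/sc_%d.png"%(s["time_s"]*100),im2)
k=(np.hypot(W2[...,0]-.548,W2[...,1]-.177)<.034)&(W2[...,2]>.036)&(W2[...,2]<.05);Q=W2[k]
print("scene rim",cv2.minEnclosingCircle((Q[:,:2]*1000).astype(np.float32)))
for c,Wc in(("wrist",None),("scene",W2),):
    for r in cut_out(c,"canister_a"):
        q=(W if c=="wrist" else Wc)[r["pixels"]];print(c,round(r["score"],2),np.round(r["box"]),np.nanmedian(q,0).round(4),np.nanpercentile(q,[3,97],axis=0).round(3).tolist())
E
python3 st.py;python3 q.py .5486 .1772 .06
```

```text
rim z 0.04394685177079086 ((550.7061767578125, 176.51397705078125), 27.994220733642578) min [0.53458518 0.14870219 0.03600044] max [0.57869931 0.2041227  0.04656919]
scene rim ((550.9508666992188, 177.6049346923828), 29.833345413208008)
wrist 0.56 [231. 194. 100. 137.] [0.5684 0.1762 0.1691] [[0.537, 0.155, 0.124], [0.574, 0.197, 0.184]]
scene 0.84 [141. 182.  20.  32.] [ 0.5062 -0.2557  0.1005] [[0.49, -0.277, 0.076], [0.525, -0.236, 0.128]]
scene 0.75 [178. 251.  32.  34.] [ 0.699  -0.1794  0.0369] [[0.66, -0.213, 0.005], [0.721, -0.145, 0.049]]
scene 0.74 [324. 150.  23.  39.] [0.567  0.1694 0.1546] [[0.543, 0.151, 0.122], [0.574, 0.193, 0.186]]
scene 0.64 [127. 207. 104.  46.] [ 0.5491 -0.2     0.0336] [[0.508, -0.301, 0.002], [0.563, -0.093, 0.071]]
q [-0.93  0.74  0.97  1.64 -0.6   1.35 -1.34] F [-0.4  -0.12 -3.47] t 20.3833
can now [0.5501 0.175  0.104 ] axis [-4.e-03 -6.e-04  1.e+00]
shift cm [ 0.91 -0.22  4.31] turn [-0.    -0.004  0.   ] | after turn, shift [ 0.93 -0.23  4.3 ]
```

```bash
cat > cyl.py <<'E'
from h import *
def fit(cam):
    s=state();im,d=snapshot(cam);W=pts(cam,d)
    r=[r for r in cut_out(cam,"canister_a") if np.hypot(*(np.nanmedian(W[r["pixels"]],0)[:2]-[.555,.176]))<.04][0]
    m=cv2.erode(r["pixels"].astype(np.uint8),np.ones((5,5)))>0
    Q=W[m];zf=s["tool_pos"][2]-.042
    Q=Q[(Q[:,2]>zf+.026)&(Q[:,2]<zf+.074)&(np.hypot(Q[:,0]-.552,Q[:,1]-.176)<.035)]
    def f(p):
        a=np.array([p[2],p[3],1]);a/=np.linalg.norm(a);dd=Q-[p[0],p[1],zf];h=dd@a
        return np.linalg.norm(dd-np.outer(h,a),axis=1)-.023
    x=least_squares(f,[.55,.176,0,0],loss="soft_l1",f_scale=.001)
    print(cam,len(Q),"foot xy",x.x[:2].round(4),"slopes",x.x[2:].round(3),"res",np.median(np.abs(f(x.x))))
    return im
im=fit("wrist");im2=fit("scene")
cv2.imwrite("pics/c.png",np.hstack([cv2.resize(im,(400,300)),cv2.resize(im2[110:260,250:450],(400,300),interpolation=cv2.INTER_CUBIC)]))
E
python3 cyl.py
```

```text
wrist 3963 foot xy [0.5506 0.176 ] slopes [-0.009 -0.   ] res 0.00021365451407445377
scene 278 foot xy [0.5502 0.1754] slopes [-0.019 -0.003] res 0.0008492687512984976
```

View pics/c.png

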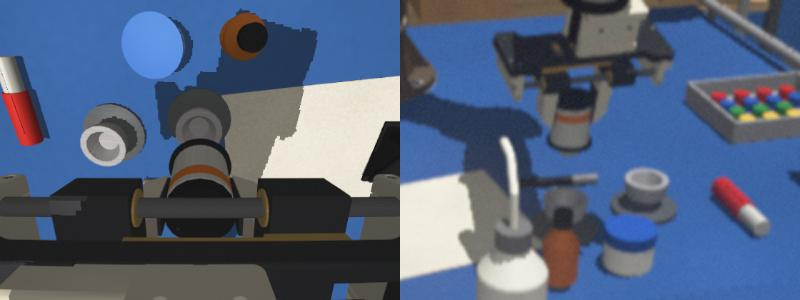

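Request:
drive_tool([
  {"tx":0.24,"ty":-0.1,"tz":0.97,"rx":0,"ry":-0.006,"rz":0},
  {"tx":0.24,"ty":0,"tz":0.97,"rx":0,"ry":0,"rz":0},
  {"tx":0.24,"ty":0,"tz":0.97,"rx":0,"ry":0,"rz":0},
  {"tx":0.24,"ty":0,"tz":0.97,"rx":0,"ry":0,"rz":0},
  {"tx":0.24,"ty":0,"tz":0.97,"rx":0,"ry":0,"rz":0},
  {"tx":0,"ty":0,"tz":0,"rx":0,"ry":0,"rz":0},
  {"tx":0,"ty":0,"tz":0,"rx":0,"ry":0,"rz":0},
])

```text
time_s: 21.17
tool_pos: [0.5451, 0.1776, 0.0977]
eef_rot: [0.992, 0.018, -0.121, 0.002]
force: [0.4, 0.4, -2.7]
opening: 0.494
```

```bash
python3 cyl.py; python3 st.py|head -2; python3 q.py .5505 .1768 .03
```

```text
wrist 3982 foot xy [0.5508 0.1776] slopes [-0.003  0.   ] res 0.00021115497941086997
scene 244 foot xy [0.5527 0.1764] slopes [-0.044 -0.002] res 0.0010243983609270202
rim z 0.0435156731735479 ((553.5087280273438, 177.07525634765625), 27.519025802612305) min [0.54983086 0.14980321 0.0360111 ] max [0.57855487 0.20444041 0.04570996]
scene rim ((551.3500366210938, 174.18882751464844), 29.72983169555664)
q [-0.9   0.79  0.93  1.68 -0.65  1.28 -1.3 ] F [ 0.63 -1.15 -3.32] t 21.5667
can now [0.5506 0.1771 0.0537] axis [ 1.5e-03 -6.0e-04  1.0e+00]
shift cm [0.55 0.03 2.31] turn [-0.001  0.002  0.   ] | after turn, shift [0.55 0.03 2.31]
```

Request:
drive_tool([
  {"tx":0.12,"ty":0.02,"tz":0.49,"rx":0,"ry":0,"rz":0},
  {"tx":0.12,"ty":0,"tz":0.49,"rx":0,"ry":0,"rz":0},
  {"tx":0.12,"ty":0,"tz":0.49,"rx":0,"ry":0,"rz":0},
  {"tx":0.1,"ty":0,"tz":0.39,"rx":0,"ry":0,"rz":0},
  {"tx":0,"ty":0,"tz":0,"rx":0,"ry":0,"rz":0},
  {"tx":0,"ty":0,"tz":0,"rx":0,"ry":0,"rz":0},
])

```text
time_s: 22.07
tool_pos: [0.5453, 0.1775, 0.0789]
eef_rot: [0.992, 0.018, -0.121, 0.002]
force: [0.1, -0.3, -4.3]
opening: 0.497
```

Request:
drive_tool([
  {"tx":0.1,"ty":0,"tz":0.39,"rx":0,"ry":0,"rz":0},
  {"tx":0.05,"ty":0,"tz":0.19,"rx":0,"ry":0,"rz":0},
  {"tx":0,"ty":0,"tz":0,"rx":0,"ry":0,"rz":0},
  {"tx":0,"ty":0,"tz":0,"rx":0,"ry":0,"rz":0},
])

```text
time_s: 22.4
tool_pos: [0.5456, 0.1776, 0.0732]
eef_rot: [0.993, 0.018, -0.121, 0.002]
force: [-0.2, -0.2, -3.9]
opening: 0.489
```

```bash
python3 q.py .5506 .1771 .0225
```

```text
q [-0.89  0.82  0.91  1.7  -0.67  1.24 -1.29] F [-0.18 -0.22 -3.86] t 22.4
can now [0.5504 0.1769 0.0282] axis [ 2.2e-03 -3.0e-04  1.0e+00]
shift cm [ 0.14 -0.02  0.55] turn [-0.     0.002  0.   ] | after turn, shift [ 0.14 -0.02  0.55]
```

Request:
drive_tool([
  {"tx":0.05,"ty":0,"tz":0.19,"rx":0,"ry":0,"rz":0},
  {"tx":0.05,"ty":0,"tz":0.19,"rx":0,"ry":0,"rz":0},
  {"tx":0,"ty":0,"tz":0,"rx":0,"ry":0,"rz":0},
  {"tx":0,"ty":0,"tz":0,"rx":0,"ry":0,"rz":0},
])

```text
time_s: 22.73
tool_pos: [0.5459, 0.1776, 0.0695]
eef_rot: [0.993, 0.018, -0.121, 0.002]
force: [0.5, -0.3, -1.4]
opening: 0.495
```

```bash
python3 feel.py|head -1;  python3 q.py .5506 .1771 .0225
```

```text
F mean [ 0.72 -0.11 -2.01] sd [0.36 0.57 0.57] open 0.49307277102081204 tq [-0.00084237 -0.35856782 -0.01887151] t 23.0333
q [-0.89  0.83  0.9   1.7  -0.68  1.23 -1.28] F [-0.53  0.12 -1.52] t 23.1333
can now [0.5507 0.1769 0.0244] axis [ 1.7e-03 -4.0e-04  1.0e+00]
shift cm [ 0.03 -0.02  0.19] turn [-0.     0.002  0.   ] | after turn, shift [ 0.03 -0.02  0.19]
```

Request:
drive_tool([
  {"tx":0.03,"ty":0,"tz":0.14,"rx":0,"ry":0,"rz":0},
  {"tx":0.02,"ty":0,"tz":0.1,"rx":0,"ry":0,"rz":0},
  {"tx":0,"ty":0,"tz":0,"rx":0,"ry":0,"rz":0},
  {"tx":0,"ty":0,"tz":0,"rx":0,"ry":0,"rz":0},
])

```text
time_s: 23.47
tool_pos: [0.5458, 0.1776, 0.067]
eef_rot: [0.993, 0.018, -0.121, 0.002]
force: [1.4, -0.2, -0.0]
opening: 0.492
```

```bash
python3 feel.py|head -1;  python3 q.py .5506 .1771 .0225
```

```text
F mean [ 1.86 -0.22  0.18] sd [0.56 0.27 0.32] open 0.4930024805462269 tq [-0.04565718 -0.52616395  0.01678932] t 23.7667
q [-0.89  0.83  0.9   1.7  -0.68  1.23 -1.28] F [1.6  0.99 0.36] t 23.8667
can now [0.5506 0.1769 0.0219] axis [ 1.8e-03 -4.0e-04  1.0e+00]
shift cm [-0.02 -0.02 -0.05] turn [-0.     0.002  0.   ] | after turn, shift [-0.02 -0.02 -0.05]
```

Request:
drive_tool([
  {"tx":0,"ty":0,"tz":0,"rx":0,"ry":0,"rz":0},
  {"tx":0,"ty":0,"tz":0,"rx":0,"ry":0,"rz":0},
  {"tx":0,"ty":0,"tz":0,"rx":0,"ry":0,"rz":0},
  {"tx":0,"ty":0,"tz":0,"rx":0,"ry":0,"rz":0},
  {"tx":0,"ty":0,"tz":0,"rx":0,"ry":0,"rz":0},
  {"tx":0,"ty":0,"tz":0,"rx":0,"ry":0,"rz":0},
  {"tx":0,"ty":0,"tz":0,"rx":0,"ry":0,"rz":0},
], claw=0)

```text
time_s: 24.45
tool_pos: [0.5455, 0.1776, 0.0669]
eef_rot: [0.993, 0.018, -0.121, 0.002]
force: [-0.2, -0.0, 0.1]
opening: 0.955
```

Request:
drive_tool([
  {"tx":-0.24,"ty":0,"tz":-0.97,"rx":0,"ry":0,"rz":0},
  {"tx":-0.48,"ty":0,"tz":-1.94,"rx":0,"ry":0,"rz":0},
  {"tx":-0.72,"ty":0,"tz":-2.9,"rx":0,"ry":0,"rz":0},
  {"tx":-0.72,"ty":0,"tz":-2.9,"rx":0,"ry":0,"rz":0},
  {"tx":-2,"ty":0,"tz":-2,"rx":0,"ry":0,"rz":0},
  {"tx":-3,"ty":0,"tz":0,"rx":0,"ry":0,"rz":0},
  {"tx":0,"ty":0,"tz":0,"rx":0,"ry":0,"rz":0},
  {"tx":0,"ty":0,"tz":0,"rx":0,"ry":0,"rz":0},
])

```text
time_s: 25.12
tool_pos: [0.5012, 0.1764, 0.1893]
eef_rot: [0.993, 0.018, -0.12, 0.001]
force: [-0.0, -0.1, 0.6]
opening: 1.003
```

```bash
cat > chk.py <<'E'
from h import *
print(state()["tool_pos"],state()["force"])
ims=[]
for cam in("wrist","scene","top"):
    im,d=snapshot(cam);W=pts(cam,d);ims.append(im)
    near=np.hypot(W[...,0]-.55,W[...,1]-.177)<.04
    Q=W[near&(W[...,2]>.05)&(W[...,2]<.11)]
    if len(Q)<50: print(cam,"few");continue
    zt=np.percentile(Q[:,2],97)
    def f(p):
        a=np.array([p[2],p[3],1]);a/=np.linalg.norm(a);dd=Q-[p[0],p[1],p[4]];h=dd@a
        r=np.linalg.norm(dd-np.outer(h,a),axis=1)
        return np.where(r<.0205,h-.080,np.where((h<.0205)&(h>0),0,r-.023))
    x=least_squares(f,[.55,.177,0,0,zt-.08],loss="soft_l1",f_scale=.001)
    F=W[near&(W[...,2]>.028)&(W[...,2]<.052)]
    print(cam,len(Q),"foot",x.x[:2].round(4),"z0",x.x[4].round(4),"slope",x.x[2:4].round(3),"res",np.median(abs(f(x.x))).round(5),"lidtop z",zt.round(4))
    for yy,xx in((-.255,.513),):
        k=(np.abs(W[...,1]-yy)<.035)&(W[...,0]>.42)&(W[...,0]<.56)&(W[...,2]>.085)&(W[...,2]<.15)
        if k.sum()>100:print(" right can",*fitcan(W[k],[xx,yy,.05,.03]))
    for n in("ink_bottle","ointment_jar","tape_roll","wash_bottle"):
        for r in cut_out(cam,n)[:1]: print(" ",n,np.nanmedian(W[r["pixels"]],0).round(3),end="")
    print()
c=[cv2.resize(ims[0],(400,300)),cv2.resize(ims[1][130:280,250:450],(400,300),interpolation=cv2.INTER_CUBIC)]
cv2.imwrite("pics/chk.png",np.hstack(c))
E
python3 chk.py
```

```text
[0.50117204 0.17637649 0.18927852] [-0.01836916 -0.11015066  0.55485375]
wrist 3480 foot [0.5519 0.1777] z0 0.021 slope [-0.006 -0.   ] res 0.00046 lidtop z 0.1022
  ink_bottle [0.638 0.14  0.052]  ointment_jar [0.629 0.223 0.048]  wash_bottle [0.574 0.401 0.022]
scene 502 foot [0.5508 0.1767] z0 0.0221 slope [-0.001 -0.01 ] res 0.00088 lidtop z 0.1044
 right can [ 0.51633249 -0.25899813  0.04338016 -0.02231787] 0.0012684280292496845
  ink_bottle [ 0.529 -0.257  0.065]  ointment_jar [0.658 0.216 0.041]  tape_roll [ 0.367 -0.215  0.016]  wash_bottle [0.81  0.033 0.112]
top 161 foot [0.5482 0.1761] z0 0.0226 slope [0.003 0.034] res 0.001 lidtop z 0.1066
 right can [ 0.51076137 -0.25613306  0.04916667  0.03130149] 0.0009376142119493641
  ink_bottle [0.643 0.131 0.061]  ointment_jar [0.638 0.206 0.049]  tape_roll [ 0.369 -0.226  0.024]  wash_bottle [0.77  0.035 0.128]
```

View pics/chk.png

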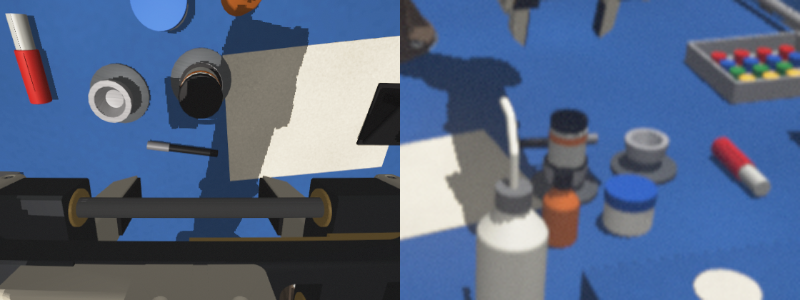

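```bash
python3 -c "
from station import *
print(close_job())"
```

```text
the job is handed in; nothing more can be done
None
```

I handed the job in with the heavier canister in the right-hand of the two dished stands and the lighter one back in the right-hand well. `close_job()` gives no verdict, so this rests on my own checks.

- **Weighing:** I lifted the left canister about 4 cm and it pulled about 3.8 N. I put it back and lifted the right one the same way, which pulled about 1.8 N. The left one is clearly heavier, well above the reading noise of about 0.5 N. I returned the right one until I felt contact in its well and let it go.
- **Placing:** I set the left canister upright in the stand slowly, until the wrist force had fallen to about 0 N, then released and backed away. The arm was clear of everything at about 25 s.
- **Heavy canister:** the cameras put its foot at a height of 21–22.6 mm, where about 22.6 mm is expected from the seat sinking under its weight. The wrist and scene cameras put its tilt at about 0.01 rad or less. The top camera gave 0.034 rad, but from only 161 points.
- **Light canister:** the top camera shows it within 0.5 mm of where it started. A coarse fit from the scene camera disagreed by several mm. I discounted it because that camera's fits were also poor at the start.
- **Other things:** the ink bottle, tape roll and wash bottle measure within about 5 mm of the start from the top camera. The ointment jar read up to 17 mm different there, but it looked in place in the picture. I did not measure the pen, spatula or pen machine at the end. Two detections of the bystanders were plainly wrong: the scene camera's ink bottle and the wrist camera's wash bottle.

The first approach to the rack ran into the last joint's range limit. I turned the gripper half a turn and used a smaller tilt.

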